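# Open the vacuum valves in order

## Task

Bring the filtration line under vacuum at the four-button valve bar: with the fingertips, press the blue button down, then the yellow, then the green, each gently and close to its stop so that it stays down. Leave the red vent button up, and do not move or lift anything else on the worktop.

Things in the scene. Friction and masses are not known exactly. Their poses are not given: they have to be found in the camera images.
- valve_bar: the vacuum valve bar: a fixed aluminium base plate 70 x 262 x 12 mm on the worktop; origin at the centre of its underside, y along its length, z up. Four grey valve blocks stand on it in a row along its y axis, 60 mm apart (at y = -90, -30, 30 and 90 mm), in any order of colour; each block is 50 x 46 mm, its top 50 mm above the worktop, and carries one coloured round push button. Metal hose barbs stick out of the blocks' +x side, to 49 mm from the bar's middle line.
- top_blue (a point): centre of the top face of the blue button, a round cap 30 mm across and 12 mm tall, its top about 78 mm above the worktop when up; the point moves down with the button
- button_blue (a joint): how far the blue button is pressed down, in m: about 0 = up (starts 0 to 0.0015), 0.010 = against its rigid stop; the valve is open from 0.006 on. It resists with about 3.5 N and stays where it is left.
- top_yellow (a point): centre of the top face of the yellow button, a round cap 30 mm across and 12 mm tall, its top about 78 mm above the worktop when up; the point moves down with the button
- button_yellow (a joint): how far the yellow button is pressed down, in m: about 0 = up (starts 0 to 0.0015), 0.010 = against its rigid stop; the valve is open from 0.006 on. It resists with about 3.5 N and stays where it is left.
- top_green (a point): centre of the top face of the green button, a round cap 30 mm across and 12 mm tall, its top about 78 mm above the worktop when up; the point moves down with the button
- button_green (a joint): how far the green button is pressed down, in m: about 0 = up (starts 0 to 0.0015), 0.010 = against its rigid stop; the valve is open from 0.006 on. It resists with about 3.5 N and stays where it is left.
- top_red (a point): centre of the top face of the red button, a round cap 30 mm across and 12 mm tall, its top about 78 mm above the worktop when up; the point moves down with the button
- button_red (a joint): how far the red button is pressed down, in m: about 0 = up (starts 0 to 0.0015), 0.010 = against its rigid stop; meant to stay up. It resists with about 3.5 N and stays where it is left.
- petri_dish: clear glass dish, 70 mm across, 16 high (mm), a loose bystander; origin at the centre of its underside
- tape_roll: roll of tan tape lying flat, 68 mm across, 19 high (mm), a loose bystander; origin at the centre of its underside
- bottle_cap: white screw cap, 23 mm across, 17 high (mm), a loose bystander; origin at the centre of its underside
- beaker: clear glass beaker, 70 mm across, 92 high (mm), a loose bystander; origin at the centre of its underside
- spare_bottle: white sample bottle, 48 mm across, 112 high (mm), a loose bystander; origin at the centre of its underside
- forceps: thin steel forceps lying flat, 122 mm long, 10 high (mm), a loose bystander; origin at the centre of its underside
- marker_pen: dark marker pen lying flat, 128 mm long, 15 high (mm), a loose bystander; origin at the centre of its underside
- valve_blue: the grey valve block under the blue button, 50 x 46 x 38 mm, fixed on the bar; origin at the centre of its underside, 12 mm above the worktop
- valve_yellow: the grey valve block under the yellow button, 50 x 46 x 38 mm, fixed on the bar; origin at the centre of its underside, 12 mm above the worktop
- valve_green: the grey valve block under the green button, 50 x 46 x 38 mm, fixed on the bar; origin at the centre of its underside, 12 mm above the worktop
- valve_red: the grey valve block under the red button, 50 x 46 x 38 mm, fixed on the bar; origin at the centre of its underside, 12 mm above the worktop

How it is judged:
By the outcome, as a careful person would: the job done as asked, in the order asked, and still so for the second after the job is handed in, with the robot touching nothing.
It also fails if it takes over 48 s, if anything falls off the work surface, if the arm or the gripper's body presses on something with over 40 N, if the wrist force passes 120 N, or if a joint passes its speed limit or range.

## Robot

A 6-joint arm with a two-finger parallel gripper is mounted at the origin on a cart in front of the work surface, level with it; the furniture and walls round the work are solid. World frame = base frame: x ahead of the robot, y to its left, z up, the work surface at z = 0. Lengths are in m, angles in rad, forces in N, time in s.
With the tool pointing down it reaches from about 0.375 to 0.925 m from the base axis. Payload 5.7 kg.
Tool frame: the origin (TCP) lies at the very end of the fingers, on their centre line; the grasp point (between the pads) lies 19 mm behind it; z points along the fingers, x is the direction in which the jaws open and shut, and the axes are right-handed (so a half turn about z gives the same grasp; the last joint's range is limited). The gripper opens to 85 mm and grips with 20 to 120 N. Pads are 22 mm wide; open, the fingers measure 114 mm over their backs; the gripper's body (76 mm by 85 mm) begins 54 mm behind the grasp point. The pads swing forward as they close: fully open they stand 13 mm farther back than shut.
Start: joints at [1.197, 0.359, 1.51, -0, 1.272, -0.115], TCP at [0.154, 0.58, 0.231] pointing down, gripper open.
Joint ranges: [-2.97, 2.97], [-1.01, 2.36], [0.21, 2.38], [-0.96, 4.11], [0.2, 2.71], [-2.98, 2.98]. Speed limits (rad/s): [2.39, 2.39, 3.14, 3.14, 3.14, 3.14].

## Interface

Orientations are given as a 3x3 rotation matrix whose columns are the frame's x, y, z axes.
In Python, from rig import monitor, vision, ctrl gives the robot as it stands.
- The arm moves only by the shell command python3 -m jog 'ROWS' [FORCE]. ROWS is text: rows parted by semicolons, each of 7 numbers parted by spaces: the shift along the world's x, y, z in m, then the turn, a rotation vector about the world's x, y, z in degrees, then the finger opening in m, from 0 to 0.0854. A call has exactly 5 rows; each row is the pose to reach, as a shift and turn from the pose commanded when the call began; what a row does not reach only later rows make up. A row lasts 1/12 s, in which the tool goes at most 41.7 mm and 7.16 degrees, less where a joint would pass 70% of its speed; a pose out of reach is approached as far as the arm can. A call with a gripper value outside its range is refused whole. The fingers move at their own pace and stop on an object; FORCE is the grip in N (left out, the last holds). Time passes only in rows, so rows that repeat a pose let the fingers close, or fill a call up. It gives the time, the measured TCP pose, the force and the opening at its end, in the units of the state.
- monitor.get_obs(): the state, without advancing time (a new reading comes with each control period).
- vision.get_image(name): name is "scene" or "top" or "wrist"; returns a dict with "img" (384x512x3 uint8, blue, green, red), "fx", "fy", "cx", "cy" (pixels), "dist" ([k1, k2, p1, p2, k3] as OpenCV has them; the pictures are not rectified), "R" (3x3) and "t" (3): a world point X has camera coordinates R X + t. Camera axes: x right, y down, z forward; pixel columns grow to the right and rows downward; lengths in m; the calibration is good to about 2 mm. A picture is of the moment at which its call begins. There is no depth.
- ctrl.finish_job(): hands the job in, once; it reports no verdict.
The state is a dict: "time": time; "joints": joint angles; "dq": joint speeds; "joint_efforts": joint torques, N m; "tcp_pos": TCP position; "tcp_rot": TCP orientation; "contact_force": force on the tool from outside, world axes, zero at the start; "torque": the same for the moment, N m; "gripper_width": finger opening in m.
Only numpy, scipy, OpenCV 4.12 (cv2) and the standard library are available. Lean on these libraries where they do the work, as an engineer would, in place of code of your own. Each camera call takes 0.05 s, during which the arm holds its last target.

## Working session

There is one attempt and no reset: what is moved stays moved. The work goes in short steps, Python scripts to look and compute and a shell command to move; the robot and the scene stay as the last step left them, time stands still between calls to the robot, and variables do not carry over. Pictures are saved under pics/ and viewed, and the job is handed in when it is done.

```bash
mkdir -p pics; ls
python3 - <<'E'
from rig import monitor, vision
import cv2
for n in ("scene","top","wrist"):
    d=vision.get_image(n); cv2.imwrite(f"pics/{n}0.png",d["img"])
    print(n,d["fx"],d["cx"],d["cy"],d["t"])
o=monitor.get_obs(); print(o)
E
```

```text
pics
scene 373.55236644527486 255.15269602805407 194.04885467205878 [-0.49581748  0.22302163  0.82772629]
top 398.72910738933865 255.9166741640934 184.15173586899908 [-0.22896114  0.50796587  1.36506418]
wrist 266.10966522882705 256.2550924037794 189.60603339551153 [-0.59911232 -0.03527813  0.37935897]
{'time': 0.15, 'joints': array([ 1.19688295e+00,  3.59401643e-01,  1.51119163e+00, -1.43800690e-05,
        1.27252777e+00, -1.15136315e-01]), 'dq': array([ 0.00023036, -0.00049284, -0.00337713, -0.00049145,  0.00239335,
        0.00242903]), 'joint_efforts': array([ 4.26111401e-04, -5.28031397e+01, -2.78930819e+01, -3.31864076e-04,
        8.19641078e-03, -6.63759522e-06]), 'tcp_pos': array([0.15337378, 0.57950669, 0.23060676]), 'tcp_rot': array([[ 2.55894011e-01,  9.66704690e-01, -5.45467144e-04],
       [ 9.66703649e-01, -2.55894541e-01, -1.42780913e-03],
       [-1.51985185e-03, -1.61937272e-04, -9.99998832e-01]]), 'contact_force': array([ 0.35303027, -0.54114656,  0.4435572 ]), 'torque': array([ 0.0353738 ,  0.00501494, -0.02269076]), 'gripper_width': 0.08535389777822995}
```

View pics/scene0.png

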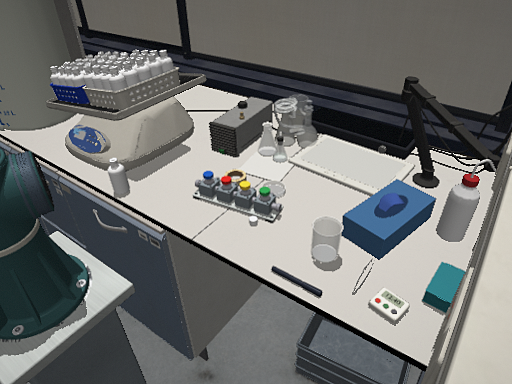

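View pics/top0.png

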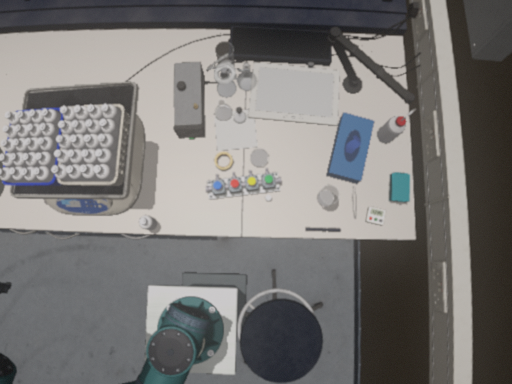

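View pics/wrist0.png

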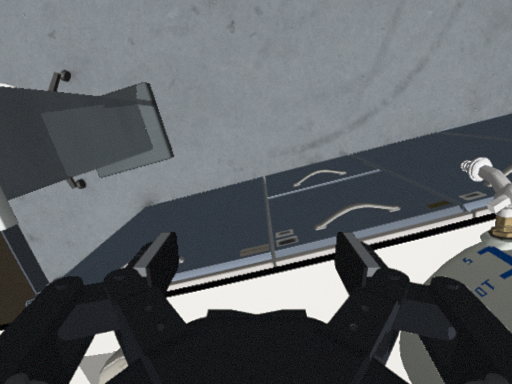

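Scene view: blue (208,175), red (226,181), yellow (245,186) and green (264,191). Top view: blue (218,185), red (235,184), yellow (252,181) and green (269,179). I'll measure them by colour mask, using both views.

```bash
cat > h.py <<'E'
import numpy as np, cv2
def K(d): return np.array([[d["fx"],0,d["cx"]],[0,d["fy"],d["cy"]],[0,0,1.]])
def ray(d,uv):
    p=cv2.undistortPoints(np.array([[uv]],float),K(d),np.array(d["dist"]))[0,0]
    R=np.array(d["R"]);t=np.array(d["t"])
    r=R.T@np.array([p[0],p[1],1]); return -R.T@t, r/np.linalg.norm(r)
def plane(d,uv,z):
    c,r=ray(d,uv); return c+r*(z-c[2])/r[2]
def proj(d,X):
    return cv2.projectPoints(np.array(X,float).reshape(-1,3),cv2.Rodrigues(np.array(d["R"]))[0],np.array(d["t"],float),K(d),np.array(d["dist"]))[0][:,0]
def tri(a,ua,b,ub):
    A,B=ray(a,ua),ray(b,ub)
    M=np.stack([A[1],-B[1]],1); s=np.linalg.lstsq(M,B[0]-A[0],rcond=None)[0]
    P,Q=A[0]+s[0]*A[1],B[0]+s[1]*B[1]; return (P+Q)/2,np.linalg.norm(P-Q)
HUE={"blue":(100,125),"red":(170,10),"yellow":(22,34),"green":(50,85)}
def blobs(img,c,box,smin=110,vmin=60):
    h=cv2.cvtColor(img,cv2.COLOR_BGR2HSV);lo,hi=HUE[c]
    m=((h[...,0]>=lo)&(h[...,0]<=hi)) if lo<hi else ((h[...,0]>=lo)|(h[...,0]<=hi))
    m&=(h[...,1]>smin)&(h[...,2]>vmin)
    k=np.zeros_like(m);x0,y0,x1,y1=box;k[y0:y1,x0:x1]=1;m&=k
    n,l,s,ce=cv2.connectedComponentsWithStats(m.astype(np.uint8))
    i=1+np.argmax(s[1:,4]); return ce[i],s[i]
E
python3 - <<'E'
from rig import vision
from h import *
S=vision.get_image("scene");T=vision.get_image("top")
bs=(185,160,290,225);bt=(200,165,290,205)
P={}
for c in HUE:
    us,ss=blobs(S["img"],c,bs);ut,st=blobs(T["img"],c,bt)
    p,e=tri(S,us,T,ut);P[c]=p
    print(c,us.round(1),ss,ut.round(1),st,"tri",p.round(4),round(e,4),"plane top",plane(T,ut,.074).round(4),"sc",plane(S,us,.072).round(4))
print(proj(T,[[0,0,0],[.154,.58,.231]]),proj(S,[.154,.58,.231]))
for n,d,b in(("s",S,bs),("t",T,bt)):
    im=d["img"][b[1]-25:b[3]+20,b[0]-20:b[2]+20];cv2.imwrite(f"pics/z{n}.png",cv2.resize(im,None,fx=5,fy=5,interpolation=2))
E
```

```text
blue [207.8 174.5] [203 171  10   8  65] [217.2 184.9] [214 182   7   7  34] tri [ 0.5029 -0.0825  0.072 ] 0.0004 plane top [ 0.5023 -0.0826  0.074 ] sc [ 0.503  -0.0826  0.072 ]
red [225.8 179.6] [221 175  10  10  78] [234.3 183. ] [231 180   8   7  42] tri [ 0.5111 -0.1422  0.0724] 0.001 plane top [ 0.5104 -0.1419  0.074 ] sc [ 0.512  -0.1421  0.072 ]
yellow [244.2 184.7] [239 180  11  10  84] [251.2 180.9] [248 178   7   7  42] tri [ 0.5196 -0.2006  0.0734] 0.0007 plane top [ 0.5193 -0.2004  0.074 ] sc [ 0.5215 -0.1995  0.072 ]
green [264.4 190.8] [260 187  10   9  72] [268.5 178.4] [266 176   6   6  21] tri [ 0.5302 -0.2607  0.0711] 0.0 plane top [ 0.5296 -0.2606  0.074 ] sc [ 0.5292 -0.2614  0.072 ]
[[ 1.90463738e+02  3.29363526e+02]
 [-5.73259536e-02  2.79863911e+02]] [[-43.15792938 114.86232545]]
```

Spacing and heights fit: buttons are about 60 mm apart and the cap centres are at about 72 mm. Next I'll travel along a safe arc at the current height, closing the fingers on the way.

```bash
python3 -m jog '0.017 -0.036 0.005 0 0 0 0; 0.035 -0.072 0.01 0 0 0 0; 0.052 -0.108 0.015 0 0 0 0; 0.07 -0.144 0.02 0 0 0 0; 0.088 -0.18 0.02 0 0 0 0' 30
python3 -m jog '0.017 -0.036 0 0 0 0 0; 0.035 -0.072 0 0 0 0 0; 0.052 -0.108 0 0 0 0 0; 0.07 -0.144 0 0 0 0 0; 0.088 -0.18 0 0 0 0 0'
python3 -c "
from rig import monitor;o=monitor.get_obs();print(o['tcp_pos'],o['joints'],o['gripper_width'],o['contact_force'])"
```

```text
time: 0.67
tcp_pos: [0.2422, 0.3988, 0.2521]
tcp_rot: [[0.255, 0.967, 0.001], [0.967, -0.255, 0.001], [0.001, 0.001, -1.0]]
contact_force: [1.6, 1.0, -0.2]
gripper_width: 0.0255
time: 1.08
tcp_pos: [0.3298, 0.2183, 0.2515]
tcp_rot: [[0.255, 0.967, 0.001], [0.967, -0.255, 0.0], [0.0, 0.001, -1.0]]
contact_force: [0.1, 0.2, -1.0]
gripper_width: -0.0003
[0.32982711 0.21825876 0.25148436] [ 4.09557186e-01  3.22353522e-02  1.88590680e+00 -8.57427929e-05
  1.22277093e+00 -9.02976767e-01] -0.0002893504992748985 [ 0.13890618  0.16051364 -1.03219782]
```

```bash
python3 -m jog '0.018 -0.036 0 0 0 0 0; 0.036 -0.072 0 0 0 0 0; 0.055 -0.105 0 0 0 0 0; 0.074 -0.138 0 0 0 0 0; 0.093 -0.17 0 0 0 0 0'
python3 -m jog '0.02 -0.033 -0.02 0 0 0 0; 0.04 -0.066 -0.04 0 0 0 0; 0.06 -0.099 -0.06 0 0 0 0; 0.08 -0.131 -0.08 0 0 0 0; 0.08 -0.131 -0.1 0 0 0 0'
python3 - <<'E'
from rig import vision,monitor
from h import *
for n in ("scene","top","wrist"):
    d=vision.get_image(n)
    im=d["img"]
    if n=="scene": im=cv2.resize(im[120:240,150:310],None,fx=4,fy=4,interpolation=2)
    if n=="top": im=cv2.resize(im[130:230,180:310],None,fx=5,fy=5,interpolation=2)
    cv2.imwrite(f"pics/{n}1.png",im)
    o=monitor.get_obs(); print(n,proj(d,[o["tcp_pos"],[.503,-.0825,.078]]).round(1))
    if n=="wrist":
        for c in HUE:
            u,s=blobs(im,c,(0,0,512,384)); print(c,u.round(1),s,plane(d,u,.076).round(4))
print(o["tcp_pos"],o["contact_force"])
E
```

```text
time: 1.5
tcp_pos: [0.423, 0.0479, 0.2515]
tcp_rot: [[0.257, 0.967, 0.001], [0.967, -0.257, -0.0], [0.0, 0.001, -1.0]]
contact_force: [0.8, 1.4, -0.2]
gripper_width: -0.0
time: 1.92
tcp_pos: [0.5076, -0.0865, 0.1514]
tcp_rot: [[0.259, 0.966, 0.006], [0.966, -0.258, -0.004], [-0.002, 0.007, -1.0]]
contact_force: [1.2, -0.9, -0.3]
gripper_width: -0.0002
scene [[205.7 151.9]
 [207.6 172.7]]
top [[215.1 181.2]
 [217.1 184.5]]
wrist [[258.1 236.5]
 [256.6 201.9]]
blue [256.2 200.3] [240 183  34  35 939] [ 0.5021 -0.0826  0.076 ]
red [194.4 225.5] [178 209  34  34 913] [ 0.5105 -0.1411  0.076 ]
yellow [136.8 249.4] [119 233  36  34 893] [ 0.5194 -0.2     0.076 ]
green [ 84.6 271.6] [ 69 258  34  28 704] [ 0.5288 -0.2587  0.076 ]
[ 0.50105937 -0.08118692  0.14964946] [-0.05639571  0.47101226  0.27281891]
```

View pics/scene1.png

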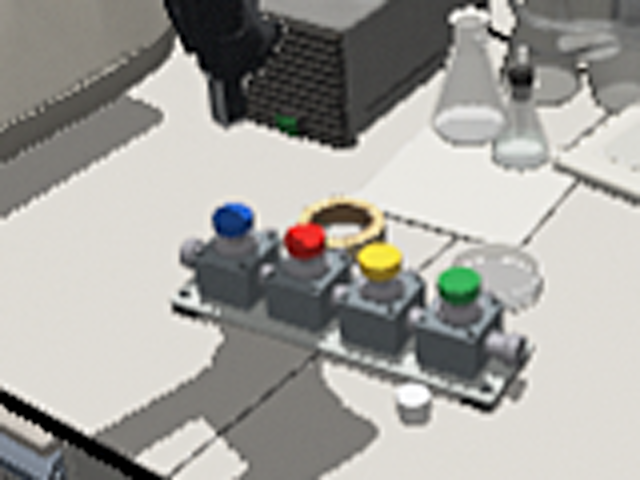

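View pics/wrist1.png

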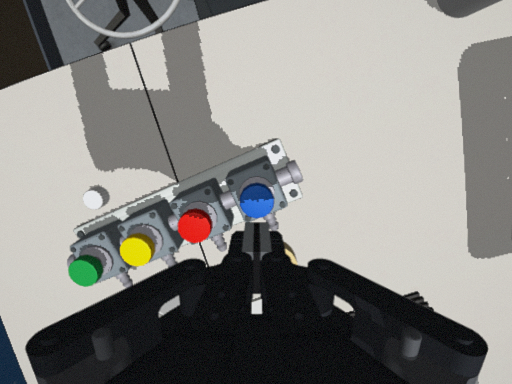

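View pics/top1.png

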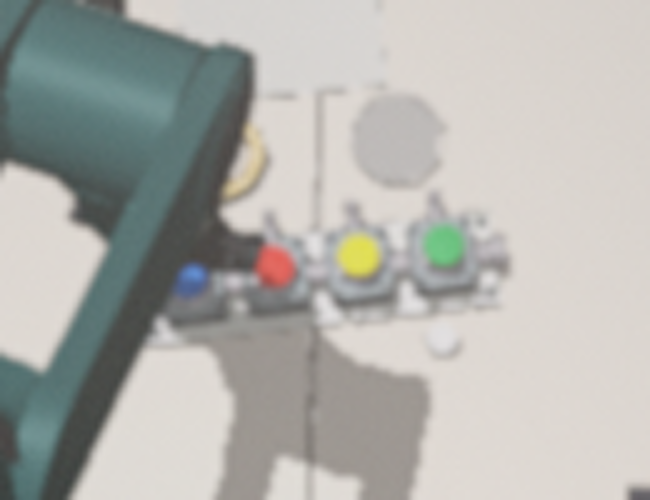

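The wrist view shows the closed fingertips at (258,236), just beyond blue at (256,200). All four colours lie within 2 mm of the triangulated points. I'm lowering over blue now.

```bash
python3 -m jog '0 0 -0.02 0 0 0 0; 0 0 -0.04 0 0 0 0; 0 0 -0.055 0 0 0 0; 0 0 -0.062 0 0 0 0; 0 0 -0.064 0 0 0 0'
python3 -m jog '0 0 0 0 0 0 0; 0 0 -0.001 0 0 0 0; 0 0 -0.002 0 0 0 0; 0 0 -0.003 0 0 0 0; 0 0 -0.004 0 0 0 0'
python3 - <<'E'
from rig import vision,monitor
import cv2
cv2.imwrite("pics/w2.png",vision.get_image("wrist")["img"]); o=monitor.get_obs();print(o["tcp_pos"],o["contact_force"])
E
```

```text
time: 2.48
tcp_pos: [0.5018, -0.0799, 0.0873]
tcp_rot: [[0.255, 0.967, -0.001], [0.967, -0.255, 0.0], [0.0, -0.001, -1.0]]
contact_force: [0.2, 0.5, -0.1]
gripper_width: 0.0001
time: 2.9
tcp_pos: [0.503, -0.0811, 0.0838]
tcp_rot: [[0.256, 0.967, 0.001], [0.967, -0.256, -0.0], [-0.0, 0.001, -1.0]]
contact_force: [-0.5, 1.0, 0.2]
gripper_width: 0.0004
[ 0.50271051 -0.08108683  0.08345692] [-0.45291246  0.49581088  0.05537841]
```

View pics/w2.png

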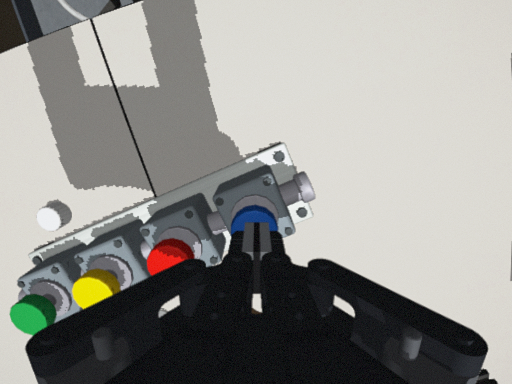

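Wrist view: the fingertips (258,225) are over the blue cap (255,215), and the neighbours are clear. I'm pressing slowly.

```bash
python3 -m jog '0 -0.001 -0.002 0 0 0 0; 0 -0.001 -0.004 0 0 0 0; 0 -0.001 -0.006 0 0 0 0; 0 -0.001 -0.007 0 0 0 0; 0 -0.001 -0.008 0 0 0 0'
python3 -m jog '0 0 -0.001 0 0 0 0; 0 0 -0.002 0 0 0 0; 0 0 -0.003 0 0 0 0; 0 0 -0.003 0 0 0 0; 0 0 -0.003 0 0 0 0'
```

```text
time: 3.37
tcp_pos: [0.5026, -0.0821, 0.0753]
tcp_rot: [[0.256, 0.967, -0.0], [0.967, -0.256, -0.0], [-0.0, 0.0, -1.0]]
contact_force: [-0.6, -0.2, 3.0]
gripper_width: 0.0004
time: 3.78
tcp_pos: [0.5025, -0.082, 0.0721]
tcp_rot: [[0.256, 0.967, -0.0], [0.967, -0.256, -0.0], [-0.0, -0.0, -1.0]]
contact_force: [0.7, -0.1, 0.5]
gripper_width: -0.0003
```

```bash
python3 -m jog '0 0 -0.0005 0 0 0 0; 0 0 -0.001 0 0 0 0; 0 0 -0.0015 0 0 0 0; 0 0 -0.002 0 0 0 0; 0 0 -0.0025 0 0 0 0'
```

```text
time: 4.2
tcp_pos: [0.5026, -0.082, 0.0698]
tcp_rot: [[0.256, 0.967, 0.0], [0.967, -0.256, -0.0], [-0.0, 0.0, -1.0]]
contact_force: [-0.8, -1.0, 3.1]
gripper_width: 0.0001
```

```bash
python3 -m jog '0 0 -0.0002 0 0 0 0; 0 0 -0.0004 0 0 0 0; 0 0 -0.0006 0 0 0 0; 0 0 -0.0008 0 0 0 0; 0 0 -0.001 0 0 0 0'
python3 -c "
from rig import monitor;o=monitor.get_obs();print(o['tcp_pos'],o['contact_force'])"
```

```text
time: 4.62
tcp_pos: [0.5026, -0.082, 0.0688]
tcp_rot: [[0.256, 0.967, 0.0], [0.967, -0.256, -0.0], [-0.0, 0.0, -1.0]]
contact_force: [-0.5, -0.4, 3.6]
gripper_width: -0.0001
[ 0.50258369 -0.0820254   0.06875501] [-0.48072625 -0.43012478  3.64673563]
```

```bash
python3 -m jog '0 0 -0.0001 0 0 0 0; 0 0 -0.0002 0 0 0 0; 0 0 -0.0003 0 0 0 0; 0 0 -0.0004 0 0 0 0; 0 0 -0.0005 0 0 0 0'
```

```text
time: 5.03
tcp_pos: [0.5026, -0.082, 0.0683]
tcp_rot: [[0.256, 0.967, 0.0], [0.967, -0.256, -0.0], [-0.0, 0.0, -1.0]]
contact_force: [0.4, -0.1, 3.6]
gripper_width: 0.0001
```

Blue is at about 9.7 mm, with only the 3.6 N button resistance showing. I'll lift straight up and go over red to yellow.

```bash
python3 -m jog '0 0 0.005 0 0 0 0; 0 0 0.02 0 0 0 0; 0 0 0.045 0 0 0 0; 0.003 -0.02 0.052 0 0 0 0; 0.008 -0.055 0.052 0 0 0 0'
python3 -m jog '0.005 -0.033 0 0 0 0 0; 0.009 -0.063 0 0 0 0 0; 0.009 -0.063 0 0 0 0 0; 0.009 -0.063 0 0 0 0 0; 0.009 -0.063 0 0 0 0 0'
python3 - <<'E'
from rig import vision,monitor
from h import *
d=vision.get_image("wrist");cv2.imwrite("pics/w3.png",d["img"]); o=monitor.get_obs();print(o["tcp_pos"],o["contact_force"])
for c in HUE:
    try:
        u,s=blobs(d["img"],c,(0,0,512,384)); print(c,u.round(1),s,plane(d,u,.068 if c=="blue" else .076).round(4))
    except Exception as e: print(c,e)
E
```

```text
time: 5.45
tcp_pos: [0.5108, -0.1352, 0.1223]
tcp_rot: [[0.253, 0.968, 0.002], [0.968, -0.253, 0.001], [0.001, 0.002, -1.0]]
contact_force: [0.6, 0.7, -0.4]
gripper_width: 0.0001
time: 5.87
tcp_pos: [0.5188, -0.1994, 0.12]
tcp_rot: [[0.257, 0.966, -0.001], [0.966, -0.257, 0.001], [0.001, -0.002, -1.0]]
contact_force: [-0.3, -0.0, -0.3]
gripper_width: 0.0002
[ 0.51871174 -0.19892275  0.11995294] [-0.39731231 -0.17272747 -0.61741159]
blue [ 20.  319.6] [   0  277   54  107 3081] [ 0.5717 -0.4463  0.068 ]
red [329.  181.4] [ 308  161   43   41 1320] [ 0.5108 -0.1424  0.076 ]
yellow [254.2 209.4] [ 236  192   38   37 1031] [ 0.5177 -0.2008  0.076 ]
green [184.6 240. ] [ 166  221   38   39 1106] [ 0.5282 -0.2597  0.076 ]
```

View pics/w3.png

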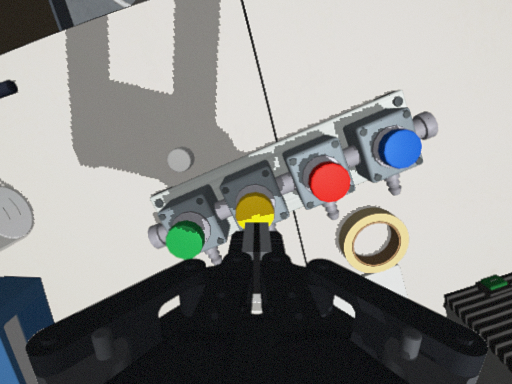

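Blue (402,148) looks lower and red (329,181) untouched. The tips are aligned with yellow (254,209). I'm pressing yellow the same way.

```bash
python3 -m jog '0 -0.001 -0.015 0 0 0 0; 0 -0.001 -0.028 0 0 0 0; 0 -0.001 -0.036 0 0 0 0; 0 -0.001 -0.038 0 0 0 0; 0 -0.001 -0.04 0 0 0 0'
python3 -m jog '0 0 -0.001 0 0 0 0; 0 0 -0.002 0 0 0 0; 0 0 -0.003 0 0 0 0; 0 0 -0.004 0 0 0 0; 0 0 -0.005 0 0 0 0'
python3 -m jog '0 0 -0.001 0 0 0 0; 0 0 -0.002 0 0 0 0; 0 0 -0.003 0 0 0 0; 0 0 -0.004 0 0 0 0; 0 0 -0.0045 0 0 0 0'
```

```text
time: 6.33
tcp_pos: [0.5191, -0.2, 0.0799]
tcp_rot: [[0.255, 0.967, -0.001], [0.967, -0.255, 0.001], [0.0, -0.001, -1.0]]
contact_force: [0.3, -1.1, -0.7]
gripper_width: 0.0
time: 6.75
tcp_pos: [0.5199, -0.2011, 0.0758]
tcp_rot: [[0.256, 0.967, 0.001], [0.967, -0.256, -0.0], [-0.0, 0.001, -1.0]]
contact_force: [0.6, 1.3, 4.6]
gripper_width: -0.0003
time: 7.17
tcp_pos: [0.5199, -0.2011, 0.0708]
tcp_rot: [[0.256, 0.967, 0.001], [0.967, -0.256, -0.0], [-0.0, 0.001, -1.0]]
contact_force: [1.1, 0.7, 4.3]
gripper_width: 0.0002
```

```bash
python3 -m jog '0 0 -0.0005 0 0 0 0; 0 0 -0.001 0 0 0 0; 0 0 -0.0013 0 0 0 0; 0 0 -0.0016 0 0 0 0; 0 0 -0.0018 0 0 0 0'
python3 -m jog '0 0 -0.0001 0 0 0 0; 0 0 -0.0002 0 0 0 0; 0 0 -0.0003 0 0 0 0; 0 0 -0.0004 0 0 0 0; 0 0 -0.0005 0 0 0 0'
```

```text
time: 7.58
tcp_pos: [0.5199, -0.2011, 0.069]
tcp_rot: [[0.256, 0.967, 0.001], [0.967, -0.256, -0.0], [-0.0, 0.001, -1.0]]
contact_force: [1.8, 1.4, 3.5]
gripper_width: 0.0001
time: 8.0
tcp_pos: [0.5197, -0.2012, 0.0685]
tcp_rot: [[0.256, 0.967, 0.0], [0.967, -0.256, -0.0], [-0.0, 0.0, -1.0]]
contact_force: [3.0, 0.4, 3.4]
gripper_width: -0.0002
```

```bash
python3 -m jog '0 0 0.005 0 0 0 0; 0 0 0.02 0 0 0 0; 0 0 0.045 0 0 0 0; 0.004 -0.025 0.052 0 0 0 0; 0.0095 -0.0585 0.052 0 0 0 0'
python3 -m jog '0 0 0 0 0 0 0; 0 0 0 0 0 0 0; 0 0 0 0 0 0 0; 0 0 0 0 0 0 0; 0 0 0 0 0 0 0'
python3 - <<'E'
from rig import vision,monitor
from h import *
d=vision.get_image("wrist");cv2.imwrite("pics/w4.png",d["img"]); o=monitor.get_obs();print(o["tcp_pos"],o["contact_force"])
for c in ("red","yellow","green"):
    u,s=blobs(d["img"],c,(130,0,512,384)); print(c,u.round(1),s,plane(d,u,.067 if c=="yellow" else .076).round(4))
E
```

```text
time: 8.42
tcp_pos: [0.5283, -0.258, 0.1223]
tcp_rot: [[0.253, 0.967, -0.001], [0.967, -0.253, 0.0], [0.0, -0.001, -1.0]]
contact_force: [1.4, 0.2, -0.0]
gripper_width: 0.0001
time: 8.83
tcp_pos: [0.528, -0.2582, 0.1199]
tcp_rot: [[0.255, 0.967, -0.002], [0.967, -0.255, 0.001], [0.001, -0.002, -1.0]]
contact_force: [-0.4, -0.5, 0.7]
gripper_width: 0.0002
[ 0.5283388  -0.258326    0.12005565] [0.15512008 0.62438172 0.90734848]
red [405.3 149.3] [ 382  130   47   41 1493] [ 0.5108 -0.1432  0.076 ]
yellow [325.1 178.5] [ 306  159   40   40 1207] [ 0.5198 -0.2018  0.067 ]
green [253.  209.4] [ 235  192   38   37 1000] [ 0.5267 -0.2604  0.076 ]
```

View pics/w4.png

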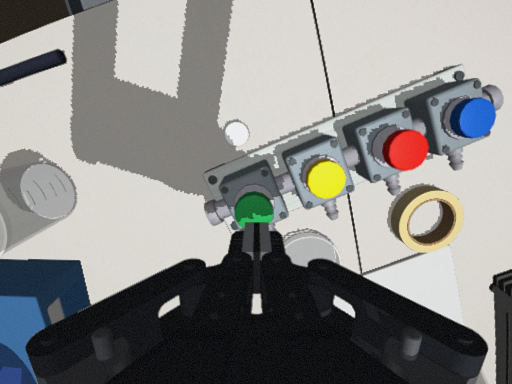

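Yellow (325,178) is now low like blue, red (405,149) is up, and the tips are over green (253,209). Pressing green.

```bash
python3 -m jog '0 -0.001 -0.015 0 0 0 0; 0 -0.001 -0.028 0 0 0 0; 0 -0.001 -0.036 0 0 0 0; 0 -0.001 -0.038 0 0 0 0; 0 -0.001 -0.04 0 0 0 0'
python3 -m jog '0 0 -0.001 0 0 0 0; 0 0 -0.002 0 0 0 0; 0 0 -0.003 0 0 0 0; 0 0 -0.004 0 0 0 0; 0 0 -0.005 0 0 0 0'
python3 -m jog '0 0 -0.001 0 0 0 0; 0 0 -0.002 0 0 0 0; 0 0 -0.003 0 0 0 0; 0 0 -0.004 0 0 0 0; 0 0 -0.0045 0 0 0 0'
```

```text
time: 9.3
tcp_pos: [0.5287, -0.26, 0.08]
tcp_rot: [[0.255, 0.967, -0.001], [0.967, -0.255, 0.001], [0.0, -0.001, -1.0]]
contact_force: [0.6, -0.4, 1.2]
gripper_width: -0.0001
time: 9.72
tcp_pos: [0.5294, -0.2608, 0.076]
tcp_rot: [[0.256, 0.967, 0.001], [0.967, -0.256, -0.001], [-0.0, 0.001, -1.0]]
contact_force: [-0.5, 0.2, 3.9]
gripper_width: 0.0001
time: 10.13
tcp_pos: [0.5294, -0.2607, 0.071]
tcp_rot: [[0.256, 0.967, 0.001], [0.967, -0.256, -0.0], [-0.0, 0.001, -1.0]]
contact_force: [0.1, -0.1, 3.1]
gripper_width: 0.0001
```

```bash
python3 -m jog '0 0 -0.0005 0 0 0 0; 0 0 -0.001 0 0 0 0; 0 0 -0.0013 0 0 0 0; 0 0 -0.0016 0 0 0 0; 0 0 -0.0018 0 0 0 0'
python3 -m jog '0 0 -0.0002 0 0 0 0; 0 0 -0.0003 0 0 0 0; 0 0 -0.0005 0 0 0 0; 0 0 -0.0006 0 0 0 0; 0 0 -0.0007 0 0 0 0'
python3 -m jog '0 0 0.005 0 0 0 0; 0 0 0.02 0 0 0 0; 0 0 0.05 0 0 0 0; 0 0 0.085 0 0 0 0; 0 0 0.12 0 0 0 0'
python3 -m jog '-0.01 0.04 0 0 0 0 0; -0.02 0.08 0 0 0 0 0; -0.03 0.12 0 0 0 0 0; -0.04 0.16 0 0 0 0 0; -0.05 0.2 0 0 0 0 0'
python3 -m jog '-0.015 0.035 0 0 0 0 0; -0.03 0.07 0 0 0 0 0; -0.045 0.105 0 0 0 0 0; -0.06 0.14 0 0 0 0 0; -0.07 0.17 0 0 0 0 0'
python3 - <<'E'
from rig import vision,monitor
from h import *
S=vision.get_image("scene");T=vision.get_image("top")
bs=(185,160,290,225);bt=(200,165,290,205)
for c in HUE:
    us,_=blobs(S["img"],c,bs);ut,_=blobs(T["img"],c,bt);p,e=tri(S,us,T,ut);print(c,us.round(1),ut.round(1),p.round(4))
cv2.imwrite("pics/s5.png",cv2.resize(S["img"][120:320,150:400],None,fx=3,fy=3,interpolation=2))
cv2.imwrite("pics/t5.png",T["img"])
E
```

```text
time: 10.55
tcp_pos: [0.5294, -0.2607, 0.0693]
tcp_rot: [[0.256, 0.967, 0.001], [0.967, -0.256, -0.0], [-0.0, 0.001, -1.0]]
contact_force: [0.8, 0.6, 3.1]
gripper_width: 0.0
time: 10.97
tcp_pos: [0.5293, -0.2607, 0.0686]
tcp_rot: [[0.256, 0.967, 0.001], [0.967, -0.256, -0.0], [-0.0, 0.001, -1.0]]
contact_force: [1.8, -0.8, 4.2]
gripper_width: -0.0
time: 11.38
tcp_pos: [0.527, -0.2593, 0.1885]
tcp_rot: [[0.256, 0.967, -0.004], [0.967, -0.256, 0.003], [0.001, -0.005, -1.0]]
contact_force: [0.9, -1.2, 0.0]
gripper_width: 0.0
time: 11.8
tcp_pos: [0.4767, -0.0586, 0.1881]
tcp_rot: [[0.257, 0.966, -0.003], [0.966, -0.257, 0.001], [-0.0, -0.003, -1.0]]
contact_force: [1.1, 0.7, -0.1]
gripper_width: -0.0
time: 12.22
tcp_pos: [0.4054, 0.1111, 0.188]
tcp_rot: [[0.256, 0.967, -0.004], [0.967, -0.256, -0.0], [-0.001, -0.004, -1.0]]
contact_force: [0.4, 0.7, 0.3]
gripper_width: 0.0001
blue [208.1 177.4] [217.4 185.5] [ 0.5028 -0.0823  0.0617]
red [225.8 179.6] [234.3 183. ] [ 0.5113 -0.1421  0.0723]
yellow [244.4 187.7] [251.2 181.4] [ 0.5199 -0.2005  0.0631]
green [264.4 193.3] [268.6 177.9] [ 0.5332 -0.2603  0.061 ]
```

View pics/s5.png

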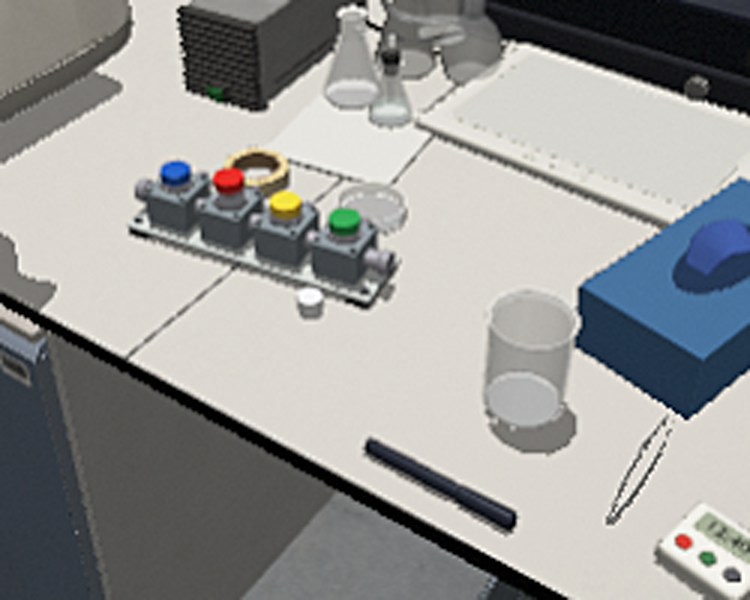

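View pics/t5.png

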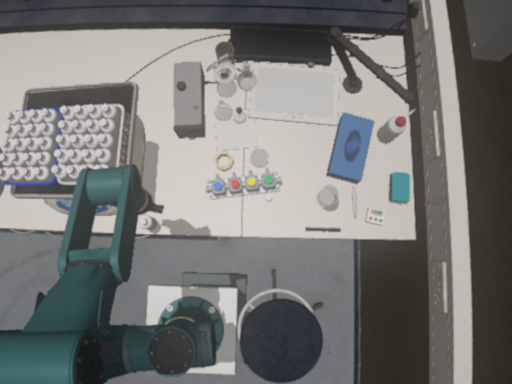

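In both views blue, yellow and green sit 10 mm lower and red is unchanged. The bystanders are where they were. I'll let the arm settle, check the force, then hand in.

```bash
python3 -m jog '0 -0.02 0.02 0 0 0 0; 0 -0.02 0.04 0 0 0 0; 0 -0.02 0.04 0 0 0 0; 0 -0.02 0.04 0 0 0 0; 0 -0.02 0.04 0 0 0 0'
python3 - <<'E'
from rig import monitor,ctrl
o=monitor.get_obs();print(o["contact_force"],abs(o["dq"]).max(),o["time"]);print(ctrl.finish_job())
E
```

```text
time: 12.73
tcp_pos: [0.4084, 0.089, 0.2279]
tcp_rot: [[0.257, 0.967, -0.001], [0.967, -0.257, -0.0], [-0.001, -0.001, -1.0]]
contact_force: [0.3, -0.5, -0.0]
gripper_width: -0.0002
[ 0.26644918 -0.49251684 -0.02086143] 0.010706603485392418 12.7333
the job is handed in; nothing more can be done
None
```

I pressed blue, then yellow, then green with the closed fingertips, each to about 9.5 mm of its 10 mm travel. The highest vertical force I read was about 4.6 N, so there was no sign of hitting a stop. I then drew the arm clear and handed the job in at 12.7 s.

- **Buttons:** in the last pictures the three pressed caps measured about 10 mm lower than at the start: blue 10.3 mm, yellow 10.3 mm and green 10.1 mm. These are good to a millimetre or two. Red was unchanged.
- **Other objects:** comparing the pictures by eye, the bystanders look unmoved.
- **Robot:** it was clear of everything, with a tool force of about 0.5 N, which is noise level.
- **Disagreement:** green's last triangulated position was about 3 mm off in x from the earlier estimates. I put this down to its small blob in the top picture, because its height and sideways position agreed. No check failed.

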